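# Close up a row of circuit breakers on a DIN rail

## Task

Push the row of four white circuit breakers along the rail, as one row, until it stands fully home against the orange end stop with no gaps, then move clear. Push only on the breaker farthest from the end stop: touch no other breaker, do not lift or tip any of them or let the row come apart, and leave the relay, the screwdriver and the parts box where they are.

Things in the scene. Friction and masses are not known exactly. Their poses are not given: they have to be found in the camera images.
- panel: Fixed aluminium plate on the table; yaw within 0.5 rad. Origin: on the table under the middle of the steel rail, which runs along the plate's y (35 mm wide, 380 long, top 19 mm above the table). Plate spans x -128 to 208, y +-215 mm, 4 mm thick; wire ducts 36 mm high along y at x = -105 and 185 mm; fixed power supply 50 mm high at x 69 to 155, y -195 to -55 mm.
- end_stop: Orange end stop fixed on the rail: 55 mm across the rail, 10 mm thick along the rail (own y), 40 mm high. Origin: centre of its underside, on the rail's top. It may be at either end of the rail (+y or -y of the plate); the row starts about 80 to 150 mm from it.
- earth_terminal: Green and yellow earth terminal fixed at the other end of the rail, 55 x 10 mm, 34 mm high; same origin and axes as the end stop. Not the end stop: at least 80 mm of bare rail lie between it and the row at the start.
- breaker1: White circuit breaker set loosely astride the rail (not clipped): 85 mm across the rail (own x) x 18 mm along it (own y) x 45 mm high, plus a 45 mm wide nose to 65 mm and a blue toggle to 72 mm. About 0.12 kg. Origin: centre of its underside, on the rail's top. First of the row, at the plate's -y end of the row.
- breaker2: White circuit breaker like breaker1, same size, origin and axes. Second of the row.
- breaker3: White circuit breaker like breaker1, same size, origin and axes. Third of the row.
- breaker4: White circuit breaker like breaker1, same size, origin and axes. Last of the row, at the plate's +y end. The four start side by side with under 1 mm between them; pushing the row takes some 2 to 6 N at the middle of the end breaker's flat 85 x 45 mm side, and the force climbs steeply once the row is home.
- relay: Bystander: loose plug-in relay with amber cover, 28 x 28 x 42 mm, standing on the plate beside the rail. Origin: centre of its underside.
- screwdriver: Bystander: loose red-handled screwdriver, 160 mm long, lying on the plate. Origin: under its middle; own x runs along it from handle to tip.
- parts_box: Bystander: open grey divided box of small parts, 170 x 130 x 38 mm, on the table left of the plate. Origin: centre of its underside.
Mind the look-alikes: they are no part of the job. What is shaped like the breaker1 but purple is not meant. Leave any turquoise look-alike of the breaker2 alone.

How it is judged:
By the outcome, as a careful person would: the job done as asked, in the order asked, and still so for the second after the job is handed in, with the robot touching nothing.
It also fails if it takes over 40 s, if anything falls off the work surface, if the arm or the gripper's body presses on something with over 40 N, if the wrist force passes 120 N, or if a joint passes its speed limit or range.

## Robot

A 7-joint arm with a two-finger parallel gripper is mounted at the origin on the work surface. World frame = base frame: x ahead of the robot, y to its left, z up, the work surface at z = 0. Lengths are in m, angles in rad, forces in N, time in s.
With the tool pointing down it reaches from about 0.35 to 0.9 m from the base axis. Payload 8.1 kg.
Tool frame: the origin (TCP) lies on the centre line of the jaws, within the pads' length; the fingertips stand 19 mm ahead of it and the grasp point (between the pads) is the TCP (arm.tip_reach is the distance from the TCP to the fingertips, in m); z points along the fingers, y is the line along which they close (so a half turn about z gives the same grasp; the last joint's range is limited). The gripper opens to 92 mm and grips with 3 to 60 N. Pads are 19 mm wide; open, the fingers measure 130 mm over their backs; the gripper's body (75 mm by 190 mm) begins 47 mm behind the grasp point.
Start: joints at [1.168, 0.434, 0.025, 1.573, -0.012, 1.134, -0.075], TCP at [0.185, -0.597, 0.246] pointing down, gripper open.
Joint ranges: [-2.62, 2.62], [-0.44, 2.09], [-1.27, 1.32], [0.08, 2.57], [-1.32, 4.46], [0.12, 2], [-2.74, 2.74]. Speed limits (rad/s): [2.22, 2.22, 3.01, 3.01, 3.14, 3.14, 3.14].

## Interface

Orientations are given as a rotation vector (axis times angle).
In Python, from cell import arm gives the robot as it stands.
- The arm moves only by the tool arm_command, never from a script. Its argument "targets" is a list that holds one entry, the list of rows, each a list of 6 numbers: the shift along the tool's x, y, z in m, then the turn, a rotation vector about the tool's x, y, z in rad. A call has 1 to 10 rows; each row shifts and turns the commanded pose from where the row before left it, along the tool's axes as they then stand; what a row does not reach is not made up. A row lasts 1/8 s, in which the tool goes at most 62.5 mm and 10.7 degrees, less where a joint would pass 70% of its speed; a pose out of reach is approached as far as the arm can. A call with a gripper value outside its range is refused whole. "jaw" is the finger opening in m, from 0 to 0.0918, set as the call begins (left out, the last holds). The fingers move at their own pace and stop on an object; "newtons" is the grip in N (left out, the last holds). Time passes only in rows, so rows that do not move let the fingers close. It gives the time, the measured TCP pose, the force, the opening and the grip force at its end, in the units of the state.
- arm.observe(): the state, without advancing time (a new reading comes with each control period).
- arm.get_image(name): name is "side" or "top"; returns a dict with "pixels" (400x640x3 uint8, red, green, blue), "z_map" (400x640 float32, m along the optical axis (not along the pixel's ray), 0 where there is no reading), "fx", "fy", "cx", "cy" (pixels), "xyz" and "rotation" of the camera in the world. Camera axes: x right, y down, z forward; pixel columns grow to the right and rows downward; lengths in m; the calibration is good to about 2 mm. A picture is of the moment at which its call begins.
- arm.sign_off(): hands the job in; it is judged then, once.
The state is a dict: "clock": time; "joints": joint angles; "dq": joint speeds; "joint_efforts": joint torques, N m; "position": TCP position; "ee_rot": TCP orientation; "force": force on the tool from outside, world axes, zero at the start; "ft_torque": the same for the moment, N m; "width": opening from 0.0 (shut) to 1.0 (fully open); "gripper_force": force on a finger pad.
Only numpy, scipy, OpenCV 4.12 (cv2) and the standard library are available. Lean on these libraries where they do the work, as an engineer would, in place of code of your own. Each camera call takes 0.05 s, during which the arm holds its last target. There are 200 camera calls.

## Working session

There is one attempt and no reset: what is moved stays moved. The work goes in short steps, Python scripts to look and compute and a tool call to move; the robot and the scene stay as the last step left them, time stands still between calls to the robot, and variables do not carry over. Pictures are saved under pics/ and viewed, at most 10 in all, crops included, and the job is handed in when it is done.

Besides the shell and the picture viewer there is one more tool, called after "Call:" by a JSON object that holds its "method" and its "body", one argument or row to a line. arm_command: Moves the arm, as the interface text tells. Its arguments: {"type":"object","properties":{"targets":{"type":"array","items":{"type":"array","items":{"type":"array","items":{"type":"number"}}}},"jaw":{"type":"number"},"newtons":{"type":"number"}},"required":["targets"]}

```bash
mkdir -p pics; ls; cat > h.py <<'E'
import numpy as np, cv2
from cell import arm
def snap(n,f=None):
    d=arm.get_image(n)
    if f: cv2.imwrite('pics/'+f,d['pixels'][:,:,::-1])
    return d
def cloud(d):
    v,u=np.mgrid[0:400,0:640]; z=d['z_map']
    c=np.stack([(u-d['cx'])/d['fx']*z,(v-d['cy'])/d['fy']*z,z],-1)
    R=np.array(d['rotation'])
    if R.shape!=(3,3): R=cv2.Rodrigues(R)[0]
    return c@R.T+np.array(d['xyz'])
E
python3 - <<'E'
from h import *
for n in('top','side'):
    d=snap(n,n+'0.png'); np.savez(n+'0.npz',**d); print(n,d['xyz'],d['rotation'])
print(arm.observe())
E
```

```text
pics
top [0.46217644 0.0795213  1.19313481] [-2.1582282   2.13304957 -0.1689147 ]
side [ 0.38743652 -0.8621342   0.87335739] [-2.24959249  0.25069045 -0.13273651]
{'clock': 0.1, 'joints': array([ 1.16840768,  0.43514185,  0.02494746,  1.57397628, -0.01163786,
        1.13395328, -0.07512285]), 'dq': array([ 4.07244128e-05, -1.46970056e-03, -1.19412731e-03, -2.47586813e-03,
       -9.68811218e-04,  8.22700288e-04, -8.67379647e-04]), 'joint_efforts': array([ 2.21982089e-03, -6.69128680e+01,  9.87751409e-01, -3.15149260e+01,
       -6.04503276e-02,  3.76040500e-02,  6.25538951e-05]), 'position': array([ 0.18443486, -0.59674579,  0.24504175]), 'ee_rot': array([-3.10509453e+00, -4.68819682e-01,  4.32137724e-04]), 'force': array([ 0.02222577,  0.26935741, -0.85188056]), 'ft_torque': array([ 0.05558034, -0.02027803, -0.00376674]), 'gripper_force': 0.0, 'width': 0.9998181138271303}
```

View pics/top0.png

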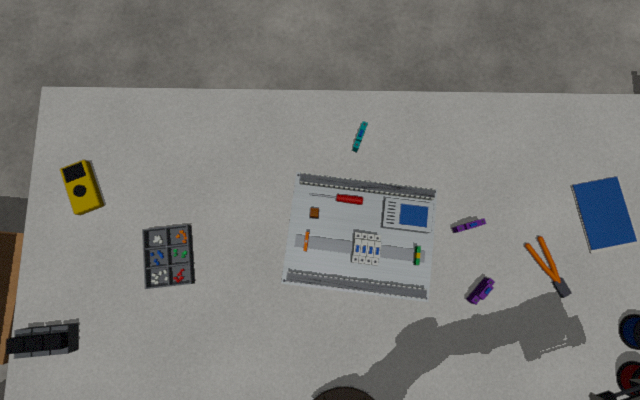

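View pics/side0.png

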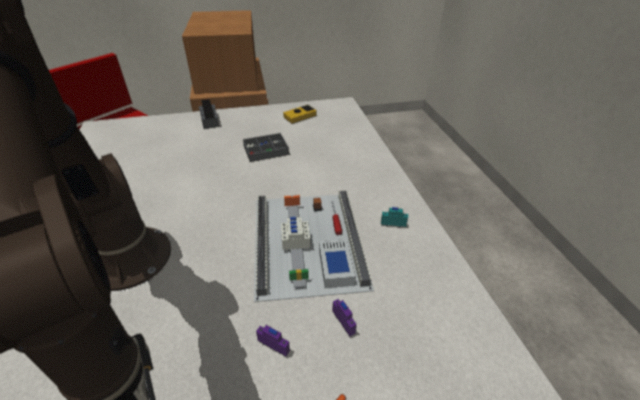

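The top view shows the white row at (367,248), with blue toggles. The orange end stop is left of it at (307,240), which is +y, and the green/yellow earth terminal is right of it at (418,254). Possible confusions are the turquoise look-alike (359,136), the purple ones (468,225) and (480,290), and the orange pliers (540,260) or relay (314,212) taken for the stop. The four white breakers on the rail are the ones to move, and I push on the right-hand one, breaker1.

```bash
cat >> h.py <<'E'
def measure(d, verbose=True):
    P=cloud(d); hsv=cv2.cvtColor(d['pixels'],cv2.COLOR_RGB2HSV)
    H,S,V=[hsv[...,i].astype(int) for i in range(3)]
    z=P[...,2]; roi=np.zeros(z.shape,bool); roi[185:300,285:440]=1
    out={}
    for k,m in dict(stop=(H<20)&(S>150)&(z>.045)&(V>90),earth=(H>20)&(H<90)&(S>100)&(z>.04),rows=(z>.057)&(z<.12)).items():
        m=m&roi; m[:, :]&=True
        if k=='rows': m[:225]=0
        n,l,st,c=cv2.connectedComponentsWithStats(m.astype(np.uint8))
        i=1+np.argmax(st[1:,4]); q=P[l==i]
        out[k]=q
        if verbose: print(k,st[i],c[i].round(1),q.mean(0).round(4),'z',np.percentile(q[:,2],[2,50,98]).round(4))
    return out
E
python3 - <<'E'
from h import *
d=dict(np.load('top0.npz')); m=measure(d)
q=m['rows']
def rect(q): return cv2.minAreaRect((q[:,:2]*1000).astype(np.float32))
for k in m: print(k,rect(m[k]))
s,e=[np.array(rect(m[k])[0]) for k in('stop','earth')]
y=(s-e)/np.linalg.norm(s-e); x=np.array([y[1],-y[0]]); o=(s+e)/2
print('y axis',y,'yaw',np.arctan2(-y[0],y[1]),'o',o, 'dist',np.linalg.norm(s-e))
for k in m:
    r=(m[k][:,:2]*1000-o); print(k,'x',np.percentile(r@x,[0,2,98,100]).round(1),'y',np.percentile(r@y,[0,2,98,100]).round(1))
b=q[q[:,2]<.064] 
for zz in((.055,.068),(.068,.08),(.08,.095)):
    b=q[(q[:,2]>zz[0])&(q[:,2]<zz[1])]; r=b[:,:2]*1000-o
    if len(b):print(zz,len(b),np.percentile(r@x,[0,5,95,100]).round(1),np.percentile(r@y,[0,5,95,100]).round(1))
c=d['pixels'][180:305,280:445,::-1]; cv2.imwrite('pics/crop.png',cv2.resize(c,None,fx=4,fy=4,interpolation=cv2.INTER_CUBIC))
E
```

```text
stop [305 232   4   8  25] [306.6 235.5] [0.5409 0.1096 0.0569] z [0.0503 0.0574 0.0595]
earth [415 246   6  19  85] [417.3 254.9] [ 0.4904 -0.2038  0.05  ] z [0.0414 0.0508 0.0546]
rows [352 232  29  33 811] [366.1 248.3] [ 0.5063 -0.0561  0.0741] z [0.0587 0.0794 0.0914]
stop ((540.8941040039062, 109.63996887207031), (7.832130432128906, 21.197500228881836), 76.8293685913086)
earth ((490.0912780761719, -204.5760955810547), (11.47426986694336, 51.12019348144531), 83.92636108398438)
rows ((507.13934326171875, -57.113624572753906), (73.57759857177734, 85.11251068115234), 83.62541961669922)
y axis [0.1596085  0.98718039] yaw -0.16029405271990615 o [515.49269104 -47.46806335] dist 318.2965005818538
stop x [-10.4 -10.2  10.2  10.5] y [155.2 155.3 163.  163.2]
earth x [-25.6 -25.   24.6  25.6] y [-165.8 -164.6 -153.4 -153.1]
rows x [-50.8 -47.5  33.8  36.4] y [-48.4 -45.7  25.2  27.1]
(0.055, 0.068) 368 [-50.8 -47.3  33.5  36.4] [-48.4 -43.4  23.6  27.1]
(0.068, 0.08) 52 [-30.5 -29.1  14.4  19.2] [-47.5 -38.8  25.4  26.3]
(0.08, 0.095) 390 [-30.1 -26.9  12.7  16.6] [-47.2 -42.9  21.8  26.3]
```

View pics/crop.png

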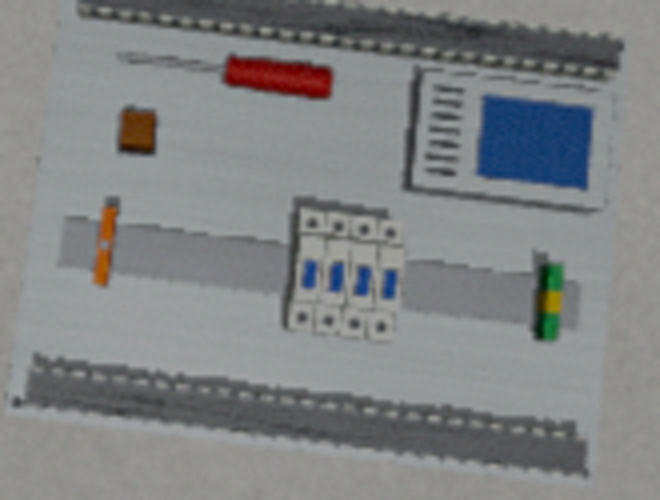

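The crop confirms it: four white breakers touching in a row at crop (345,270), the orange stop at (105,243) and the earth terminal at (548,300). Next I measure the axes and work out the approach.

```bash
cat >> h.py <<'E'
from scipy.spatial.transform import Rotation as Ro
def plan(p,R):
    s=arm.observe(); C=Ro.from_rotvec(s['ee_rot'])
    print('clock',s['clock'],'pos',s['position'].round(4),'turn(tool)',(C.inv()*R).as_rotvec().round(3),'shift in target tool axes',R.inv().apply(np.array(p)-s['position']).round(4),'F',s['force'].round(2))
def rotR(psi,tilt):  # tool x along rail +y, y along rail x, z down; tilt moves tips towards +y
    x=np.array([-np.sin(psi),np.cos(psi),0]); y=np.array([np.cos(psi),np.sin(psi),0])
    return Ro.from_matrix(np.stack([x,y,np.array([0,0,-1.])],1))*Ro.from_rotvec([0,tilt,0])
E
python3 - <<'E'
from h import *
d=dict(np.load('top0.npz')); P=cloud(d); hsv=cv2.cvtColor(d['pixels'],cv2.COLOR_RGB2HSV); z=P[...,2]
m=(hsv[...,0]<20)&(hsv[...,1]>130)&(z>.03); m[:225]=0;m[270:]=0;m[:,:295]=0;m[:,320:]=0
q=P[m]; print(m.sum(),cv2.minAreaRect((q[:,:2]*1000).astype(np.float32)), q[:,2].max())
# rail edges: bare rail by height
for c in ((320,345),(388,408)):
    r=(z>.012)&(z<.027); r[:232]=0;r[268:]=0; k=np.zeros_like(r);k[:,c[0]:c[1]]=1
    print(c,P[r&k].mean(0).round(4),(r&k).sum())
psi=-.113
R=rotR(psi,.15); print(R.as_matrix().round(3))
row=np.array([.5071,-.0571]); y=np.array([-np.sin(psi),np.cos(psi)])
p=row-y*(.0365+.045); print('above',p); plan([*p,.16],R)
E
```

```text
55 ((525.566162109375, 111.33458709716797), (8.484477996826172, 51.41343307495117), 84.72822570800781) 0.061031468051365945
(320, 345) [0.5177 0.0363 0.0175] 297
(388, 408) [ 0.4959 -0.1543  0.0176] 243
[[ 0.111  0.994  0.017]
 [ 0.982 -0.113  0.148]
 [ 0.149  0.    -0.989]]
above [ 0.49791009 -0.13808022]
clock 0.1 pos [ 0.1844 -0.5967  0.245 ] turn(tool) [ 0.086  0.132 -1.156] shift in target tool axes [0.4729 0.2598 0.1575] F [ 0.02  0.27 -0.85]
```

Call:
{"method": "arm_command", "body": {
  "targets": [
    [[0,0,0,0.0123,0.0189,-0.165],[0,0,0,0.0123,0.0189,-0.165],[0,0,0,0.0123,0.0189,-0.165],[0,0,0,0.0123,0.0189,-0.165],[0,0,0,0.0123,0.0189,-0.165],[0,0,0,0.0123,0.0189,-0.165],[0,0,0,0.0123,0.0189,-0.165],[0,0,0,0,0,0]]
  ],
  "jaw": 0.04
}}

```text
clock: 1.1
position: [0.1844, -0.5971, 0.245]
ee_rot: [-2.267, -2.02, -0.171]
force: [-0.4, -0.1, -0.0]
width: 0.438
gripper_force: 0.0
```

```bash
python3 -c "
from h import *
plan([.4979,-.1381,.16],rotR(-.113,.15))"
```

```text
clock 1.1 pos [ 0.1844 -0.5971  0.245 ] turn(tool) [ 0.    -0.    -0.002] shift in target tool axes [0.4733 0.2598 0.1575] F [-0.41 -0.14 -0.02]
```

Call:
{"method": "arm_command", "body": {
  "targets": [
    [[0.045,0.025,0.015,0,0,0],[0.045,0.025,0.015,0,0,0],[0.045,0.025,0.015,0,0,0],[0.045,0.025,0.015,0,0,0],[0.045,0.025,0.015,0,0,0],[0.045,0.025,0.015,0,0,0],[0.045,0.025,0.015,0,0,0],[0.045,0.025,0.015,0,0,0],[0.045,0.025,0.015,0,0,0],[0.045,0.025,0.015,0,0,0]]
  ]
}}

```text
clock: 2.35
position: [0.4867, -0.1599, 0.1642]
ee_rot: [-2.272, -2.017, -0.17]
force: [0.3, -1.3, 0.0]
width: 0.435
gripper_force: 0.0
```

```bash
python3 -c "
from h import *
plan([.4979,-.1381,.16],rotR(-.113,.15))
plan([.4979,-.1381,.054],rotR(-.113,.15))
d=snap('top','t1.png')
snap('side','s1.png')"
```

```text
clock 2.35 pos [ 0.4867 -0.1599  0.1642] turn(tool) [ 0.001  0.001 -0.006] shift in target tool axes [0.0221 0.0087 0.0076] F [ 0.32 -1.26  0.03]
clock 2.35 pos [ 0.4867 -0.1599  0.1642] turn(tool) [ 0.001  0.001 -0.006] shift in target tool axes [0.0062 0.0087 0.1124] F [ 0.32 -1.26  0.03]
```

View pics/t1.png

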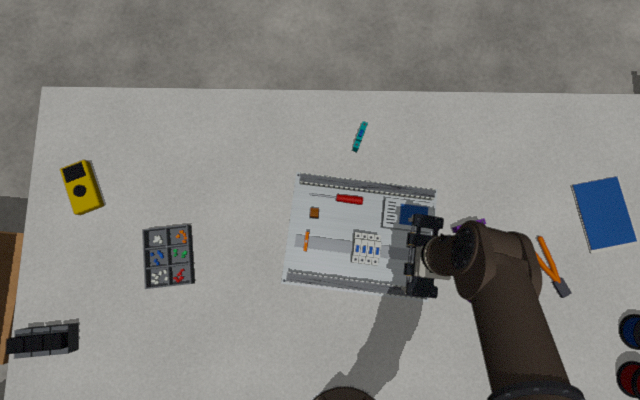

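The gripper sits at (425,258), just right of the row at (367,248), with the row and stop in clear view. Lining up first, then descending behind breaker1.

Call:
{"method": "arm_command", "body": {
  "targets": [
    [[0.011,0.0045,0.004,0,0,-0.003],[0.011,0.0045,0.004,0,0,-0.003],[-0.004,0,0.025,0,0,0],[-0.004,0,0.025,0,0,0],[-0.004,0,0.025,0,0,0],[-0.003,0,0.02,0,0,0],[-0.001,0,0.01,0,0,0],[0,0,0,0,0,0]]
  ]
}}

```text
clock: 3.45
position: [0.4974, -0.1398, 0.0532]
ee_rot: [-2.261, -2.028, -0.169]
force: [0.2, -0.4, -0.1]
width: 0.436
gripper_force: 0.0
```

```bash
python3 - <<'E'
from h import *
plan([.4979,-.1381,.054],rotR(-.113,.15))
d=snap('side'); c=d['pixels'][180:310,230:400,::-1]; cv2.imwrite('pics/s2.png',cv2.resize(c,None,fx=4,fy=4,interpolation=cv2.INTER_CUBIC))
E
```

```text
clock 3.45 pos [ 0.4974 -0.1398  0.0532] turn(tool) [-0.     0.001  0.004] shift in target tool axes [ 0.0018  0.0004 -0.0005] F [ 0.15 -0.38 -0.08]
```

View pics/s2.png

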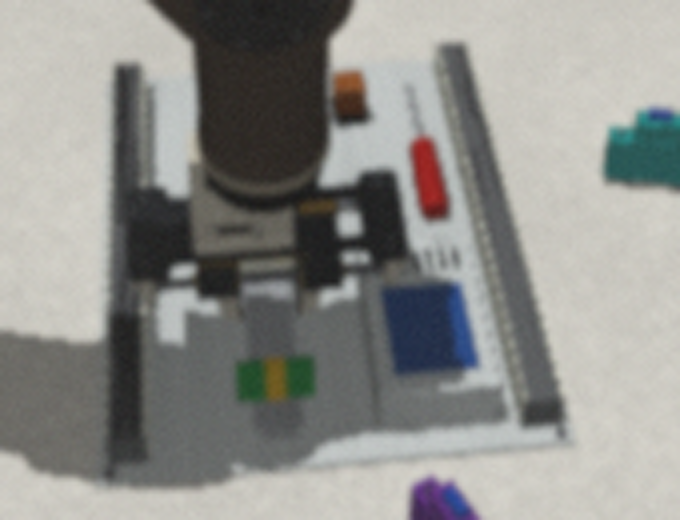

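Side view: the fingers straddle the rail at crop (270,290), between the earth terminal at (275,380) and the row, and touch nothing. Advancing towards breaker1.

Call:
{"method": "arm_command", "body": {
  "targets": [
    [[0.0069,0,0.00105,0,0,0.004],[0.0069,0,0.00105,0,0,0],[0.005,0,0.00075,0,0,0],[0.004,0,0.0006,0,0,0],[0.002,0,0.0003,0,0,0],[0.002,0,0.0003,0,0,0],[0.002,0,0.0003,0,0,0],[0.002,0,0.0003,0,0,0]]
  ]
}}

```text
clock: 4.5
position: [0.5011, -0.1087, 0.0534]
ee_rot: [-2.265, -2.024, -0.17]
force: [-0.1, -0.6, -0.0]
width: 0.436
gripper_force: 0.0
```

Call:
{"method": "arm_command", "body": {
  "targets": [
    [[0.001,0,0.00015,0,0,0],[0.001,0,0.00015,0,0,0],[0.001,0,0.00015,0,0,0],[0.001,0,0.00015,0,0,0],[0.001,0,0.00015,0,0,0]]
  ]
}}

```text
clock: 5.12
position: [0.5017, -0.1042, 0.0535]
ee_rot: [-2.266, -2.024, -0.169]
force: [0.8, -2.4, 0.4]
width: 0.441
gripper_force: 1.4
```

Call:
{"method": "arm_command", "body": {
  "targets": [
    [[0.001,0,0.00015,0,0,0],[0.001,0,0.00015,0,0,0],[0.001,0,0.00015,0,0,0],[0.001,0,0.00015,0,0,0],[0.001,0,0.00015,0,0,0]]
  ]
}}

```text
clock: 5.75
position: [0.5023, -0.0986, 0.0535]
ee_rot: [-2.265, -2.025, -0.17]
force: [-1.3, -3.2, 0.3]
width: 0.437
gripper_force: 1.3
```

Call:
{"method": "arm_command", "body": {
  "targets": [
    [[0.001,0,0.00015,0,0,0],[0.0015,0,0.00022,0,0,0],[0.002,0,0.0003,0,0,0],[0.002,0,0.0003,0,0,0],[0.002,0,0.0003,0,0,0],[0.002,0,0.0003,0,0,0],[0.002,0,0.0003,0,0,0],[0.002,0,0.0003,0,0,0],[0.0015,0,0.00022,0,0,0],[0.001,0,0.00015,0,0,0]]
  ]
}}

```text
clock: 7.0
position: [0.5042, -0.0815, 0.0535]
ee_rot: [-2.265, -2.025, -0.17]
force: [-0.6, -2.6, -1.0]
width: 0.435
gripper_force: 1.3
```

```bash
cat >> h.py <<'E'
def track(f=None):
    s=arm.observe(); psi=-.113; y=np.array([-np.sin(psi),np.cos(psi)]); x=np.array([np.cos(psi),np.sin(psi)])
    o=np.array([.5071,-.0571]); t=s['position'][:2]-o
    print('tcp rail x,y',(t@x).round(4),(t@y).round(4),'F',s['force'].round(2),'tau',s['ft_torque'].round(2))
    d=snap('top'); P=cloud(d); hsv=cv2.cvtColor(d['pixels'],cv2.COLOR_RGB2HSV)
    m=(hsv[...,0]>105)&(hsv[...,0]<125)&(hsv[...,1]>130)&(P[...,2]>.075)&(P[...,2]<.11); m[:225]=0; m[275:]=0; m[:,:290]=0; m[:,440:]=0
    n,l,st,c=cv2.connectedComponentsWithStats(m.astype(np.uint8))
    for i in range(1,n):
        if st[i,4]>8:
            q=P[l==i][:,:2].mean(0)-o; print('toggle',c[i].round(1),st[i,4],'rail',(q@x*1000).round(1),(q@y*1000).round(1))
    if f: cv2.imwrite('pics/'+f,cv2.resize(d['pixels'][180:305,280:445,::-1],None,fx=4,fy=4,interpolation=cv2.INTER_CUBIC))
E
python3 -c "
from h import *
track('t3.png')"
```

```text
tcp rail x,y -0.0002 -0.0246 F [-0.6  -2.58 -0.95] tau [-0.74 -0.02  0.  ]
toggle [348.1 247.2] 15 rail -4.9 51.7
toggle [354.5 248.3] 11 rail -5.6 34.1
toggle [361.3 248.8] 14 rail -4.7 15.4
toggle [367.9 249.5] 17 rail -4.3 -2.6
```

View pics/t3.png

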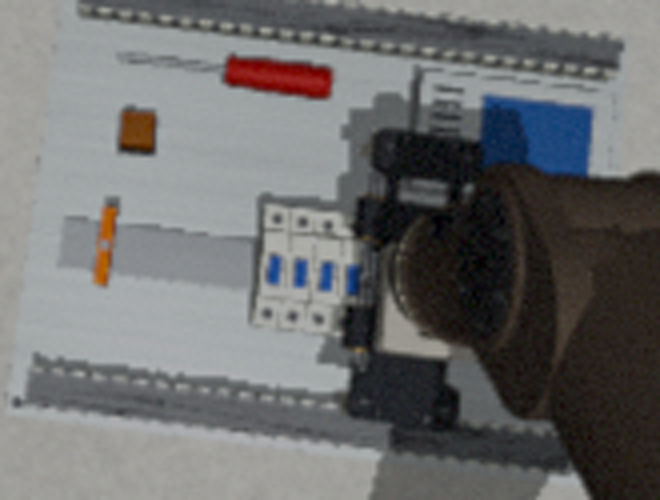

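The row has moved about 25 mm and is still together: toggles are 18 mm apart from (348,247) to (368,250), with the gripper behind breaker1 only. About 104 mm remain.

Call:
{"method": "arm_command", "body": {
  "targets": [
    [[0.001,0,0.00015,0,0,0],[0.0015,0,0.00022,0,0,0],[0.002,0,0.0003,0,0,0],[0.002,0,0.0003,0,0,0],[0.002,0,0.0003,0,0,0],[0.002,0,0.0003,0,0,0],[0.002,0,0.0003,0,0,0],[0.002,0,0.0003,0,0,0],[0.002,0,0.0003,0,0,0],[0.002,0,0.0003,0,0,0]]
  ]
}}

```text
clock: 8.3
position: [0.5062, -0.0629, 0.0535]
ee_rot: [-2.265, -2.025, -0.17]
force: [0.2, -3.0, -1.3]
width: 0.434
gripper_force: 1.2
```

Call:
{"method": "arm_command", "body": {
  "targets": [
    [[0.002,0,0.0003,0,0,0],[0.002,0,0.0003,0,0,0],[0.002,0,0.0003,0,0,0],[0.002,0,0.0003,0,0,0],[0.002,0,0.0003,0,0,0],[0.002,0,0.0003,0,0,0],[0.002,0,0.0003,0,0,0],[0.002,0,0.0003,0,0,0],[0.002,0,0.0003,0,0,0],[0.002,0,0.0003,0,0,0]]
  ]
}}

```text
clock: 9.55
position: [0.5085, -0.0428, 0.0535]
ee_rot: [-2.265, -2.025, -0.17]
force: [-0.1, -2.9, 0.0]
width: 0.435
gripper_force: 1.2
```

Call:
{"method": "arm_command", "body": {
  "targets": [
    [[0.002,0,0.0003,0,0,0],[0.002,0,0.0003,0,0,0],[0.002,0,0.0003,0,0,0],[0.002,0,0.0003,0,0,0],[0.002,0,0.0003,0,0,0],[0.002,0,0.0003,0,0,0],[0.002,0,0.0003,0,0,0],[0.002,0,0.0003,0,0,0],[0.002,0,0.0003,0,0,0],[0.002,0,0.0003,0,0,0]]
  ]
}}

```text
clock: 10.8
position: [0.5108, -0.0227, 0.0535]
ee_rot: [-2.265, -2.025, -0.17]
force: [0.7, -1.9, -0.1]
width: 0.432
gripper_force: 1.2
```

Call:
{"method": "arm_command", "body": {
  "targets": [
    [[0.002,0,0.0003,0,0,0],[0.002,0,0.0003,0,0,0],[0.002,0,0.0003,0,0,0],[0.002,0,0.0003,0,0,0],[0.002,0,0.0003,0,0,0],[0.002,0,0.0003,0,0,0],[0.002,0,0.0003,0,0,0],[0.002,0,0.0003,0,0,0],[0.002,0,0.0003,0,0,0],[0.0015,0,0.00022,0,0,0]]
  ]
}}

```text
clock: 12.05
position: [0.513, -0.0031, 0.0535]
ee_rot: [-2.265, -2.025, -0.17]
force: [0.2, -2.4, 0.0]
width: 0.435
gripper_force: 1.2
```

```bash
python3 -c "
from h import *
track('t4.png'); plan([.4979,-.1381,.0535],rotR(-.113,.15))"
```

```text
tcp rail x,y -0.0002 0.0543 F [ 0.23 -2.44  0.  ] tau [-0.73 -0.01 -0.01]
toggle [319.5 243.7] 11 rail -5.2 130.3
toggle [326.1 244.6] 14 rail -5.4 112.1
toggle [332.5 245.2] 13 rail -4.9 94.6
toggle [338.8 246.3] 9 rail -5.7 77.3
clock 12.1 pos [ 0.513  -0.0028  0.0535] turn(tool) [0.    0.001 0.001] shift in target tool axes [-0.1346  0.0002 -0.0203] F [-0.13 -2.44 -0.24]
```

Call:
{"method": "arm_command", "body": {
  "targets": [
    [[0.002,0,0.0003,0,0,0],[0.002,0,0.0003,0,0,0],[0.002,0,0.0003,0,0,0],[0.002,0,0.0003,0,0,0],[0.002,0,0.0003,0,0,0],[0.002,0,0.0003,0,0,0],[0.0015,0,0.00022,0,0,0],[0.0015,0,0.00022,0,0,0],[0.001,0,0.00015,0,0,0],[0.001,0,0.00015,0,0,0]]
  ]
}}

```text
clock: 13.35
position: [0.5149, 0.0138, 0.0535]
ee_rot: [-2.265, -2.025, -0.17]
force: [0.3, -2.1, -0.8]
width: 0.436
gripper_force: 1.2
```

Call:
{"method": "arm_command", "body": {
  "targets": [
    [[0.001,0,0.00015,0,0,0],[0.001,0,0.00015,0,0,0],[0.001,0,0.00015,0,0,0],[0.001,0,0.00015,0,0,0]]
  ]
}}

```text
clock: 13.85
position: [0.5154, 0.0179, 0.0535]
ee_rot: [-2.265, -2.025, -0.17]
force: [-1.3, -2.6, -0.2]
width: 0.436
gripper_force: 1.2
```

```bash
python3 -c "
from h import *
track('t5.png')"
```

```text
tcp rail x,y -0.0003 0.0755 F [-1.28 -2.63 -0.22] tau [-0.71 -0.04  0.02]
toggle [311.9 242.5] 13 rail -4.3 151.4
toggle [318.5 243.5] 12 rail -5.0 133.2
toggle [325.1 244.4] 11 rail -5.0 115.0
toggle [331.1 245.1] 9 rail -5.1 98.5
```

Not home yet, so on in small steps with a force check after each.

Call:
{"method": "arm_command", "body": {
  "targets": [
    [[0.001,0,0.00015,0,0,0],[0.001,0,0.00015,0,0,0]]
  ]
}}

```text
clock: 14.15
position: [0.5156, 0.0199, 0.0536]
ee_rot: [-2.265, -2.025, -0.17]
force: [0.2, -1.5, -0.7]
width: 0.435
gripper_force: 1.1
```

Call:
{"method": "arm_command", "body": {
  "targets": [
    [[0.0007,0,0.0001,0,0,0],[0.0007,0,0.0001,0,0,0]]
  ]
}}

```text
clock: 14.4
position: [0.5157, 0.0213, 0.0535]
ee_rot: [-2.265, -2.025, -0.17]
force: [-0.0, -2.5, -1.0]
width: 0.436
gripper_force: 1.1
```

Call:
{"method": "arm_command", "body": {
  "targets": [
    [[0.0005,0,7e-05,0,0,0],[0.0005,0,7e-05,0,0,0]]
  ]
}}

```text
clock: 14.65
position: [0.5158, 0.0223, 0.0535]
ee_rot: [-2.265, -2.025, -0.17]
force: [-1.0, -2.3, -0.9]
width: 0.436
gripper_force: 1.1
```

Call:
{"method": "arm_command", "body": {
  "targets": [
    [[0.0005,0,7e-05,0,0,0],[0.0005,0,7e-05,0,0,0]]
  ]
}}

```text
clock: 14.9
position: [0.5159, 0.0226, 0.0535]
ee_rot: [-2.266, -2.024, -0.169]
force: [-0.9, -5.7, 0.8]
width: 0.433
gripper_force: 3.1
```

Call:
{"method": "arm_command", "body": {
  "targets": [
    [[0.0005,0,7e-05,0,0,0],[0.0005,0,7e-05,0,0,0]]
  ]
}}

```text
clock: 15.15
position: [0.5158, 0.0227, 0.0534]
ee_rot: [-2.267, -2.024, -0.168]
force: [-1.6, -9.7, 1.2]
width: 0.437
gripper_force: 4.5
```

Call:
{"method": "arm_command", "body": {
  "targets": [
    [[0.0005,0,7e-05,0,0,0],[0.0005,0,7e-05,0,0,0]]
  ]
}}

```text
clock: 15.4
position: [0.5158, 0.0229, 0.0534]
ee_rot: [-2.268, -2.024, -0.166]
force: [-2.3, -11.7, 3.3]
width: 0.435
gripper_force: 6.1
```

The force climbs to 12 N while the position stalls at y = 0.0229, so the row is home. Backing straight off, then up.

Call:
{"method": "arm_command", "body": {
  "targets": [
    [[-0.001,0,-0.00015,0,0,0],[-0.002,0,-0.0003,0,0,0],[-0.004,0,-0.0006,0,0,0],[-0.008,0,-0.0012,0,0,0],[-0.012,0,-0.0018,0,0,0],[-0.012,0,-0.0018,0,0,0],[-0.012,0,-0.0018,0,0,0],[0,0,-0.02,0,0,0],[0,0,-0.04,0,0,0],[0,0,-0.04,0,0,0]]
  ]
}}

```text
clock: 16.65
position: [0.5083, -0.0415, 0.1534]
ee_rot: [-2.265, -2.024, -0.169]
force: [-0.1, 0.1, 0.4]
width: 0.435
gripper_force: 0.0
```

Call:
{"method": "arm_command", "body": {
  "targets": [
    [[-0.02,0,-0.03,0,0,0],[-0.04,0,-0.02,0,0,0],[-0.04,0,-0.02,0,0,0],[-0.02,0,-0.01,0,0,0],[0,0,0,0,0,0]]
  ]
}}

```text
clock: 17.27
position: [0.4938, -0.1731, 0.214]
ee_rot: [-2.27, -2.021, -0.17]
force: [0.1, 0.3, 0.9]
width: 0.435
gripper_force: 0.0
```

```bash
python3 - <<'E'
from h import *
track('t6.png')
d=snap('side'); c=d['pixels'][180:310,230:400,::-1]; cv2.imwrite('pics/s6.png',cv2.resize(c,None,fx=4,fy=4,interpolation=cv2.INTER_CUBIC))
E
```

```text
tcp rail x,y -0.0002 -0.1167 F [0.14 0.34 0.89] tau [-0.18 -0.07 -0.03]
toggle [310.5 242.5] 12 rail -5.0 155.2
toggle [316.8 243.4] 13 rail -5.3 137.9
toggle [323.5 244.5] 12 rail -5.9 119.3
toggle [330.1 244.5] 13 rail -3.8 101.4
```

View pics/t6.png

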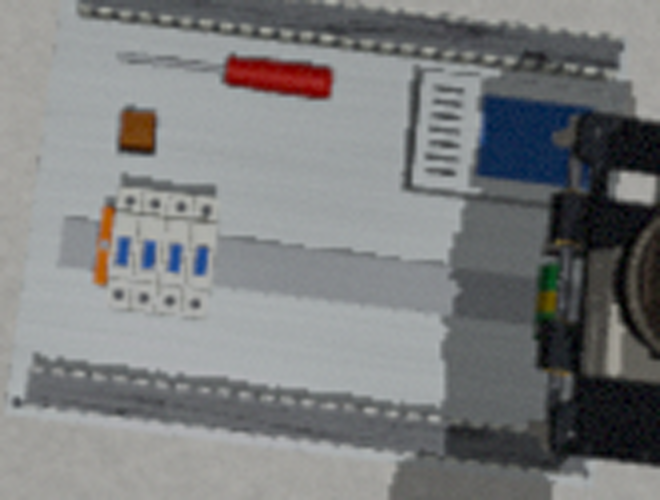

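View pics/s6.png

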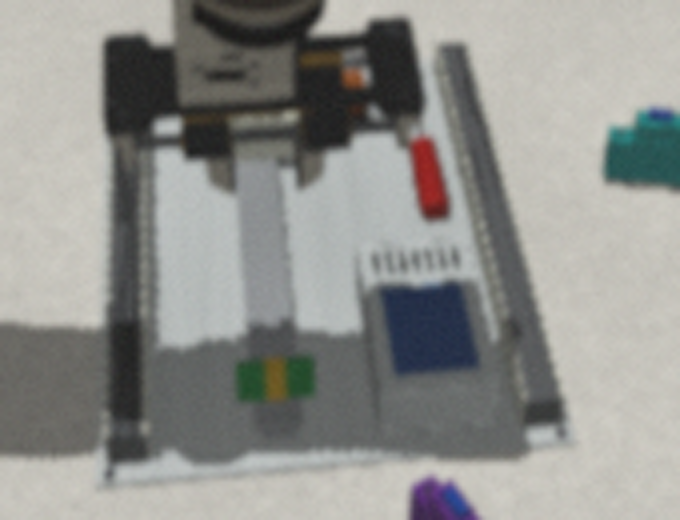

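The top crop shows the row tight against the orange stop at (105,245), with the toggles evenly spaced about 18 mm apart from (123,250) to (201,260). The relay and screwdriver haven't moved. The side view shows the gripper well up and clear.

```bash
python3 -c "
from cell import arm
print(arm.sign_off())"
```

```text
the job is handed in; nothing more can be done
None
```

The four breakers are home against the orange end stop with no gaps that the top camera shows; I pushed only on breaker1, moved the arm clear, and handed the job in at about 17.5 s.

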